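# Sweep the stray spacer bushes into the scoop tray

## Robot

A 7-joint arm with a two-finger parallel gripper is mounted at the origin on a cart in front of the work surface, level with it; the furniture and walls round the work are solid. World frame = base frame: x ahead of the robot, y to its left, z up, the work surface at z = 0. Lengths are in mm, angles in rad, forces in N, time in s.
With the tool pointing down it reaches from about 400 to 875 mm from the base axis. Payload 4.4 kg.
Tool frame: the origin (TCP) lies at the very end of the fingers, on their centre line; the grasp point (between the pads) lies 19 mm behind it; z points along the fingers, x is the direction in which the jaws open and shut, and the axes are right-handed (so a half turn about z gives the same grasp; the last joint's range is limited). The gripper opens to 85 mm and grips with 20 to 120 N. Pads are 22 mm wide; open, the fingers measure 114 mm over their backs; the gripper's body (76 mm by 85 mm) begins 54 mm behind the grasp point. The pads swing forward as they close: fully open they stand 13 mm farther back than shut.
Start: joints at [-0.066, 0.628, 0.038, 1.517, -0.027, 0.996, -0.02], TCP at [650.014, 0.027, 231.313] pointing down, gripper open.
Joint ranges: [-3.06, 3.06], [-0.37, 2.12], [-1.25, 1.32], [0.18, 2.47], [-1.1, 4.24], [0.23, 1.98], [-2.94, 2.94]. Speed limits (rad/s): [2.57, 2.57, 3.14, 3.14, 3.14, 3.14, 3.14].

## Interface

Orientations are given as [roll, pitch, yaw] about the fixed x, y, z axes, in that order (R = Rz(yaw) Ry(pitch) Rx(roll)).
In Python, from cell import telemetry, get_image, get_calibration, ctrl gives the robot as it stands. The module is installed in compiled form; this text tells all that it offers.
- The arm moves only by the tool arm_command, never from a script. Its arguments are lists of equal length, an entry for each row: "rot": the turn, a rotation vector about the world's x, y, z in degrees, a list of three; "slide": the shift along the world's x, y, z in mm, a list of three; "gripper": the finger opening in mm, from 0 to 85.4. A call has 1 to 5 rows; each row shifts and turns the pose as measured when the row begins; what a row does not reach is not made up. A row lasts 1/12 s, in which the tool goes at most 41.7 mm and 7.16 degrees, less where a joint would pass 70% of its speed; a pose out of reach is approached as far as the arm can. A call with a gripper value outside its range is refused whole. The fingers move at their own pace and stop on an object; the grip force is fixed at half the most. Time passes only in rows, so rows that do not move let the fingers close. It gives the time, the measured TCP pose, the force and the opening at its end, in the units of the state.
- telemetry.read_state(): the state, without advancing time (a new reading comes with each control period).
- get_image(name): name is "scene" or "side" or "wrist"; returns (picture, depth): 400x640x3 uint8, red, green, blue; 400x640 float32, mm along the optical axis (not along the pixel's ray), 0 where there is no reading.
- get_calibration(name): a dict with "fx", "fy", "cx", "cy" (pixels), "D" ([k1, k2, p1, p2, k3] as OpenCV has them; the pictures are not rectified), "xyz" and "attitude" of the camera in the world. Camera axes: x right, y up, looking along -z (the intrinsics and any distortion apply to the point x, -y, -z); pixel columns grow to the right and rows downward; lengths in mm; the calibration is good to about 2 mm. A picture is of the moment at which its call begins: read the wrist's pose just before it. get_calibration takes no time and is no camera call; for the wrist camera it gives the pose at the moment of the call.
- ctrl.finish_job(): hands the job in, once; it reports no verdict.
The state is a dict: "clock": time; "qpos": joint angles; "qd": joint speeds; "tau": joint torques, N m; "eef_pos": TCP position; "tool_rot": TCP orientation; "force": force on the tool from outside, world axes, zero at the start; "torque": the same for the moment, N m; "width": finger opening in mm.
Only numpy, scipy, OpenCV 4.12 (cv2) and the standard library are available. Lean on these libraries where they do the work, as an engineer would, in place of code of your own. Each camera call takes 0.05 s, during which the arm holds its last target.

## Task

Sweep the three small steel spacer bushes across the bench into the sheet-metal scoop tray, pushing them with closed fingers up its ramp until each lies flat and wholly on the tray's floor, past the ramp. Only push: never pick up or lift a bush. Leave the larger ring gauge, the black housings and the side cutters where they are.

Things in the scene. Friction and masses are not known exactly. Their poses are not given: they have to be found in the camera images.
- tray: bare sheet-metal scoop tray like a wide dustpan, fixed to the bench. Origin: on the bench under the middle of its floor; -x is the open mouth, +x the back wall, y along the mouth, z up. Flat floor 3 mm above the bench, x = -65 to +65 mm, 220 mm wide between side walls (y = +-110 mm). Walls 3 mm thick, 28 mm high; a tab sticks out behind to x = 96 mm. The mouth looks to world +y within 0.2 rad.
- tray_mouth (a point): foot of the tray's ramp, on the bench at the middle of the mouth (tray x = -90 mm); axes as the tray's. From here a gentle ramp as wide as the tray rises 3 mm to the floor's edge, 25 mm further in. Beside the ramp the side walls are only 12 mm high and begin 13 mm in front of this point.
- bush1: one of three alike, loose plain steel spacer bushes: a short ring 34 mm in diameter with a 14 mm hole, 18 mm high, about 80 g (60 to 110), lying flat on the bench in front of the tray's mouth, with an upright axis. Origin: centre of its underside, z up. They lie side by side in front of the mouth, 45 to 85 mm apart along it, each with a clear straight way in.
- bush2: one of three alike, loose plain steel spacer bushes: a short ring 34 mm in diameter with a 14 mm hole, 18 mm high, about 80 g (60 to 110), lying flat on the bench in front of the tray's mouth, with an upright axis. Origin: centre of its underside, z up. They lie side by side in front of the mouth, 45 to 85 mm apart along it, each with a clear straight way in.
- bush3: one of three alike, loose plain steel spacer bushes: a short ring 34 mm in diameter with a 14 mm hole, 18 mm high, about 80 g (60 to 110), lying flat on the bench in front of the tray's mouth, with an upright axis. Origin: centre of its underside, z up. They lie side by side in front of the mouth, 45 to 85 mm apart along it, each with a clear straight way in.
- ring_gauge: steel ring gauge, loose, a clearly larger and flatter ring than the bushes, 54 mm in diameter, 14 mm high; lies to one side of the bushes. To be left alone. Origin: centre of its underside.
- housing: black moulded housing with two low ears, loose, 105 x 61 x 45 mm high, long side along its x; stands on the other side of the bushes. To be left alone. Origin: centre of its underside.
- side_cutters: side cutters with red handles, loose, 50 x 128 x 11 mm, long side along their y; lie about 0.13 m or more beyond the bushes, away from the tray. To be left alone. Origin: centre of the underside.
- deep_housing: taller black moulded housing, loose, 100 x 55 x 61 mm high, near the bench's front edge on the robot's right. To be left alone. Origin: centre of its underside.

How it is judged (in metres and radians):
At the end, for the whole second after the job is handed in: All three bushes are at rest flat on the tray's floor: each bush's centre lies between the walls and at least 15 mm inside the top of the ramp (it measures 17 mm in radius, so it is off the ramp within 2 mm), its underside less than 8 mm above the bench, tilted less than 0.12 rad (x of bush1 in the frame of tray between -0.05 and 0.065 m and y of bush1 in the frame of tray between -0.11 and 0.11 m and height (world z) of bush1 between 0.001 and 0.008 m and angle between each of bush1, bush2, bush3's own z axis and vertical below 0.12 rad and linear speed of each of bush1, bush2, bush3 below 0.02 m/s and x of bush2 in the frame of tray between -0.05 and 0.065 m and y of bush2 in the frame of tray between -0.11 and 0.11 m and height (world z) of bush2 between 0.001 and 0.008 m and x of bush3 in the frame of tray between -0.05 and 0.065 m and y of bush3 in the frame of tray between -0.11 and 0.11 m and height (world z) of bush3 between 0.001 and 0.008 m); the robot touches nothing.
It fails at once if a bush is lifted: its underside's centre comes more than 15 mm above the bench (height (world z) of any of bush1, bush2, bush3 above 0.015 m).
It fails at once if a bystander (ring gauge, a housing, the side cutters) is moved more than 15 mm (distance of any of ring_gauge, housing, side_cutters, deep_housing from where it was at the start of the episode above 0.015 m).
It also fails if it takes over 58 s, if anything falls off the work surface, if the arm or the gripper's body presses on something with over 40 N, if the wrist force passes 120 N, or if a joint passes its speed limit or range.

## Working session

There is one attempt and no reset: what is moved stays moved. The work goes in short steps, Python scripts to look and compute and a tool call to move; the robot and the scene stay as the last step left them, time stands still between calls to the robot, and variables do not carry over. Pictures are saved under pics/ and viewed, and the job is handed in when it is done.

Besides the shell and the picture viewer there is one more tool, called after "Request:" by a JSON object that holds its "name" and its "arguments". arm_command: Moves the arm, as the interface text tells. Its arguments: {"type":"object","properties":{"rot":{"type":"array"},"slide":{"type":"array"},"gripper":{"type":"array"}},"required":["rot","slide","gripper"]}

```bash
mkdir -p pics; python3 - <<'E'
from cell import telemetry, get_image, get_calibration
import cv2,numpy as np
print(telemetry.read_state())
for n in ["scene","side"]:
    im,d=get_image(n); c=get_calibration(n); print(n,c)
    cv2.imwrite(f"pics/{n}0.png",im[:,:,::-1]); np.savez(f"{n}0.npz",im=im,d=d,c=np.array(c,dtype=object))
E
```

```text
{'clock': 0.0, 'qpos': array([-0.06577513,  0.62929467,  0.03845612,  1.51834823, -0.02702421,
        0.99628417, -0.01998837]), 'qd': array([ 4.80111441e-04, -9.47095422e-05, -1.58429962e-04, -1.88411048e-03,
       -5.29329654e-04, -9.51598894e-04, -1.99950133e-03]), 'tau': array([-1.11932164e-03, -5.63405585e+01,  1.22606792e+00, -1.93450052e+01,
        1.09587883e-02,  1.05136272e-02, -8.84369996e-06]), 'eef_pos': array([6.49396075e+02, 1.25500944e-02, 2.30428994e+02]), 'tool_rot': array([ 3.14158385e+00,  1.81623801e-03, -3.74350487e-05]), 'force': array([-0.22512498, -0.56246858, -0.69281799]), 'torque': array([-0.0050791 ,  0.00433931,  0.01816077]), 'width': 85.36061461331232}
scene {'fx': 510.20998912174537, 'fy': 510.20998912174537, 'cx': 323.99701946577875, 'cy': 202.51591655721265, 'D': array([0.00135987, 0.        , 0.        , 0.        , 0.        ]), 'xyz': array([-380.38199474,  615.05236742,  810.77563008]), 'attitude': array([ 0.98324593,  0.00251513, -2.21229865])}
side {'fx': 467.04461578314033, 'fy': 467.04461578314033, 'cx': 312.6451575026011, 'cy': 198.70490651280554, 'D': array([-0.10165826,  0.        ,  0.        ,  0.        ,  0.        ]), 'xyz': array([185.10634272, 942.0590457 , 582.53510863]), 'attitude': array([ 1.09739261, -0.00382994, -2.83100629])}
```

View pics/scene0.png

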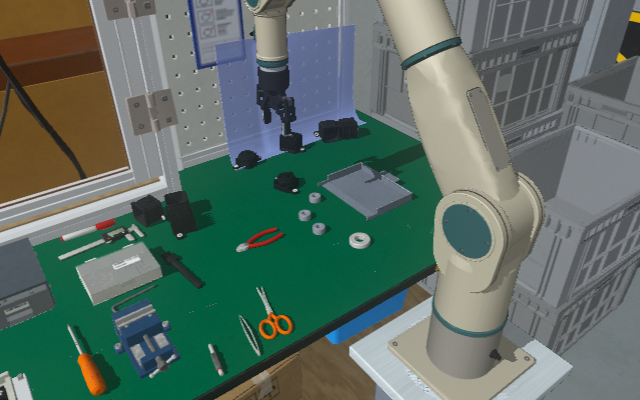

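View pics/side0.png

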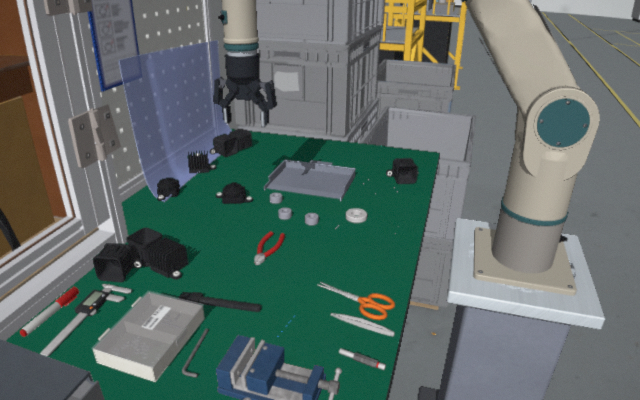

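The scene view shows bushes near (315,198), (305,215) and (319,229), the ring gauge at (360,240), the housing at (287,181) and the tray at (366,190). In the side view the bushes are at (276,197), (285,213) and (312,218). Next I'll enlarge both for accurate pixels.

```bash
cat > h.py <<'E'
import numpy as np,cv2
from scipy.spatial.transform import Rotation as R
def cam(c):
    K=np.array([[c['fx'],0,c['cx']],[0,c['fy'],c['cy']],[0,0,1]]);return K,np.array(c['D']),np.array(c['xyz']),R.from_euler('xyz',c['attitude']).as_matrix()
def ray(c,uv):
    K,D,t,M=cam(c); p=cv2.undistortPoints(np.array(uv,float).reshape(-1,1,2),K,D).reshape(-1,2)
    return t,(np.c_[p[:,0],-p[:,1],-np.ones(len(p))])@M.T
def plane(c,uv,z):
    t,d=ray(c,uv); s=(z-t[2])/d[:,2]; return t+d*s[:,None]
def proj(c,P):
    K,D,t,M=cam(c); q=(np.array(P,float).reshape(-1,3)-t)@M; q=q*[1,-1,-1]
    return cv2.projectPoints(q,np.zeros(3),np.zeros(3),K,D)[0].reshape(-1,2)
def tri(c1,u1,c2,u2):
    t1,d1=ray(c1,u1);t2,d2=ray(c2,u2)
    for a,b in zip(d1,d2):
        s=np.linalg.lstsq(np.c_[a,-b],t2-t1,rcond=None)[0]; p,q=t1+a*s[0],t2+b*s[1]; print(((p+q)/2).round(1),'gap',np.linalg.norm(p-q).round(1))
def load(n):
    z=np.load(n+'.npz',allow_pickle=True); return z['im'],z['d'],z['c'].item()
def crop(im,x,y,w,h,k,f): cv2.imwrite(f,cv2.resize(im[y:y+h,x:x+w,::-1],None,fx=k,fy=k,interpolation=cv2.INTER_CUBIC))
E
python3 - <<'E'
from h import *
im,_,_=load('scene0');crop(im,265,150,160,110,5,'pics/sc0.png')
im,_,_=load('side0');crop(im,215,140,160,110,5,'pics/si0.png')
E
```

```text
(no output)
```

View pics/sc0.png

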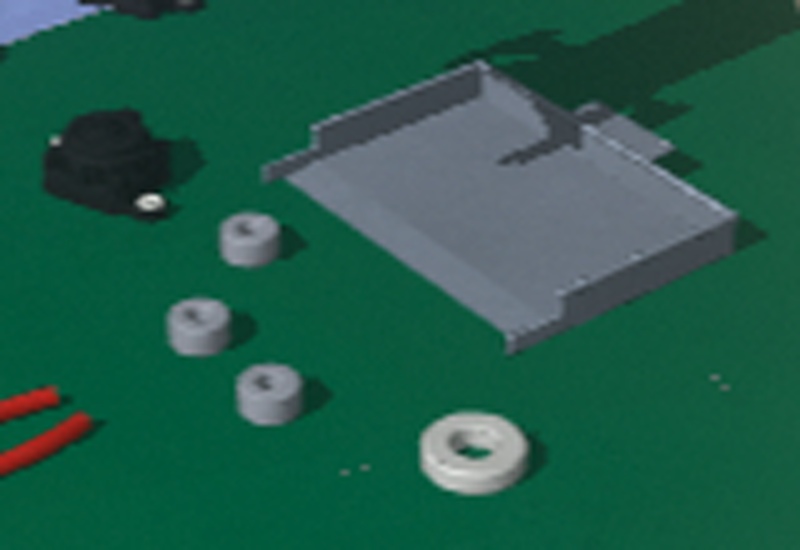

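View pics/si0.png

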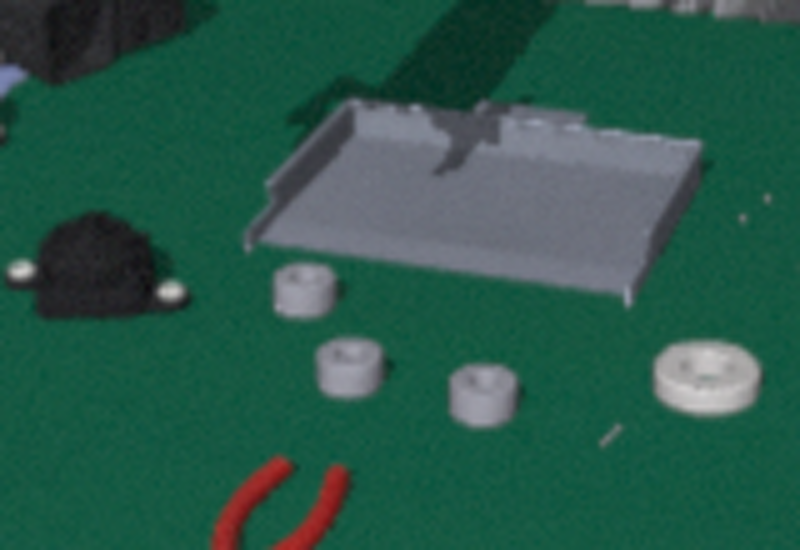

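The crops show bush tops at scene crop (250,227), (199,314), (268,380) and side crop (306,276), (351,352), (484,379). I also read the tray's back top corners and the bottoms of its front walls. Now I'll triangulate these.

```bash
python3 - <<'E'
from h import *
_,_,c1=load('scene0');_,_,c2=load('side0')
a=np.array([(250,227),(199,314),(268,380),(474,444),(482,65),(735,214),(266,179),(510,352),(107,165)])/5-.4+[265,150]
b=np.array([(306,276),(351,352),(484,379),(708,365),(350,101),(702,146),(248,248),(628,304),(95,265)])/5-.4+[215,140]
tri(c1,a,c2,b)
print(plane(c1,a[:3],18).round(1),plane(c2,b[:3],18).round(1))
print(plane(c1,a[3:4],14).round(1),plane(c2,b[3:4],14).round(1))
print(plane(c1,a[4:6],28).round(1),plane(c2,b[4:6],28).round(1))
print(plane(c1,a[6:8],0).round(1),plane(c2,b[6:8],0).round(1))
# red tips
print(plane(c1,np.array([(90,422),(58,396)])/5+[265,150],8),plane(c2,np.array([(283,462),(341,470)])/5+[215,140],8))
print(plane(c1,np.array([(150,205)])/5+[265,150],8),plane(c2,np.array([(170,293)])/5+[215,140],8))
E
```

```text
[620.1 -96.1  19.5] gap 0.1
[566.2 -22.9  19.6] gap 0.6
[493.6 -16.3  20.4] gap 0.3
[392.9 -72.4  15.3] gap 1.9
[ 679.3 -319.3   25.1] gap 2.2
[ 454.4 -317.9   27.1] gap 0.7
[ 677.4 -149.3    3.2] gap 0.6
[ 455.2 -151.1    2.2] gap 0.0
[732.9 -71.9  17.6] gap 4.8
[[621.8 -97.4  18. ]
 [567.7 -23.9  18. ]
 [496.1 -18.1  18. ]] [[621.2 -98.9  18. ]
 [567.6 -26.2  18. ]
 [495.1 -20.6  18. ]]
[[393.  -72.6  14. ]] [[394.1 -76.5  14. ]]
[[ 673.6 -314.4   28. ]
 [ 454.  -317.3   28. ]] [[ 678.  -314.9   28. ]
 [ 453.7 -315.2   28. ]]
[[ 682.1 -152.6    0. ]
 [ 457.5 -153.1    0. ]] [[ 679.8 -154.8    0. ]
 [ 456.3 -155.2    0. ]]
[[530.92712684  69.75945786   8.        ]
 [560.05640336  70.9263871    8.        ]] [[564.59703775  70.35314625   8.        ]
 [535.92525477  68.51081139   8.        ]]
[[686.71490265 -73.06092792   8.        ]] [[689.29146744 -73.36060082   8.        ]]
```

Bush A is at about (621,-97), B at (567,-24) and C at (495,-18). The tray has almost no yaw, with its mouth foot at y≈-163 and floor from y≈-187 to -317. I'll close the fingers and go behind bush A.

Request:
{"name": "arm_command", "arguments": {"rot": [[0,0,0],[0,0,0],[0,0,0],[0,0,0],[0,0,0]], "slide": [[-14,-20,-35],[-14,-20,-35],[0,-10,-35],[0,0,-35],[0,0,0]], "gripper": [0,0,0,0,0]}}

```text
clock: 0.52
eef_pos: [621.7, -49.3, 89.3]
tool_rot: [-3.14, -0.005, 0.003]
force: [-1.1, -0.4, -0.8]
width: 25.4
```

Request:
{"name": "arm_command", "arguments": {"rot": [[0,0,0],[0,0,0]], "slide": [[0,0,0],[0,0,0]], "gripper": [0,0]}}

```text
clock: 0.68
eef_pos: [620.9, -49.5, 88.8]
tool_rot: [-3.14, -0.001, 0.002]
force: [-0.5, 0.6, 0.6]
width: 0.5
```

Request:
{"name": "arm_command", "arguments": {"rot": [[0,0,0],[0,0,0],[0,0,0],[0,0,0]], "slide": [[0,0,-30],[0,0,-30],[0,0,-16],[0,0,-5]], "gripper": [0,0,0,0]}}

```text
clock: 1.02
eef_pos: [631.4, -47.4, 17.0]
tool_rot: [-3.14, -0.023, 0.005]
force: [-0.4, -0.5, 0.1]
width: 0.0
```

```bash
cat > snap.py <<'E'
import sys
from h import *
from cell import *
from cell import get_image,get_calibration
t=sys.argv[1]
for n,b in (("scene",(265,130,160,110)),("side",(215,130,160,110))):
    im,d=get_image(n); np.savez(n+t+'.npz',im=im,d=d,c=np.array(get_calibration(n),dtype=object)); crop(im,*b,5,f'pics/{n}{t}c.png')
E
python3 snap.py 1
```

```text
(no output)
```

View pics/side1c.png

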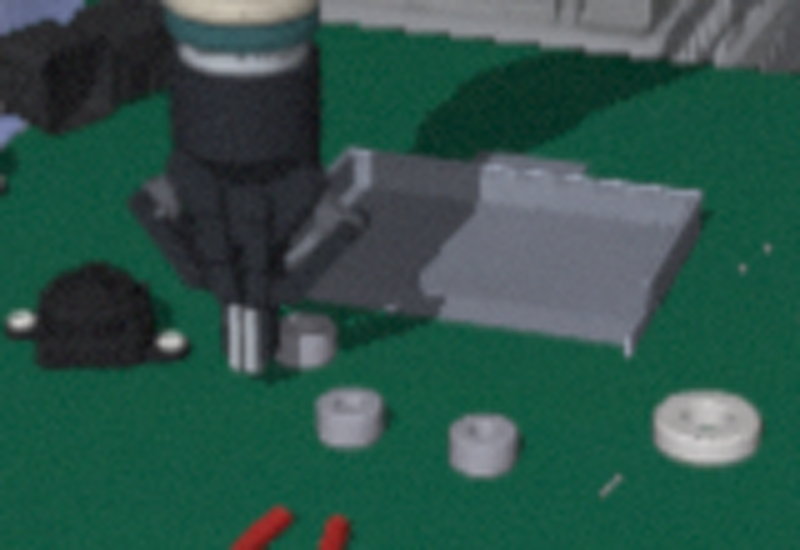

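View pics/scene1c.png

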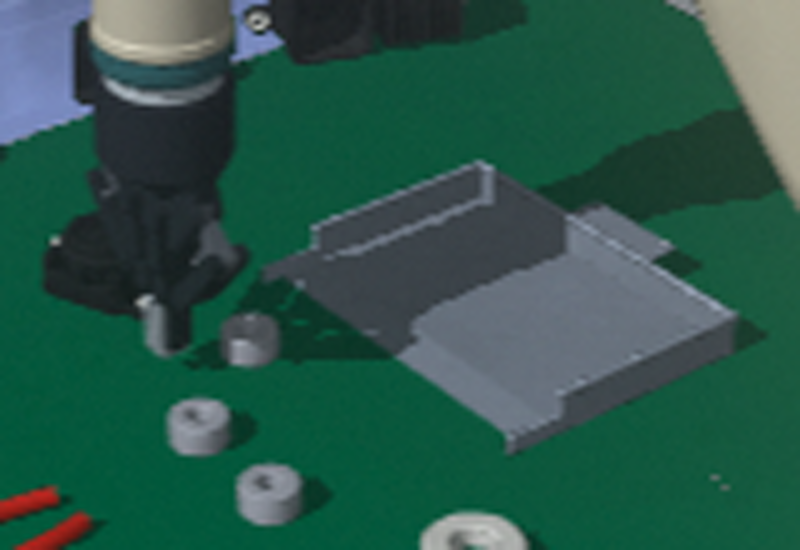

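The drop let the tool drift 10 mm in x. Both views show the closed finger standing right behind bush A and off its axis, with the housing clear. I'll correct the position.

Request:
{"name": "arm_command", "arguments": {"rot": [[0,0,0],[0,0,0],[0,0,0]], "slide": [[-5,0,-4],[0,0,0],[0,0,0]], "gripper": [0,0,0]}}

```text
clock: 1.37
eef_pos: [630.2, -47.0, 19.0]
tool_rot: [-3.14, -0.032, 0.006]
force: [1.4, 0.7, 0.1]
width: -0.1
```

Request:
{"name": "arm_command", "arguments": {"rot": [[0,0,0],[0,1.8,0]], "slide": [[-8,0,-8],[0,0,0]], "gripper": [0,0]}}

```text
clock: 1.53
eef_pos: [622.1, -47.1, 13.6]
tool_rot: [-3.14, -0.003, 0.006]
force: [-1.1, 0.7, 0.7]
width: -0.2
```

Request:
{"name": "arm_command", "arguments": {"rot": [[0,0,0],[0,0,0]], "slide": [[-1,-5,-6],[0,-5,-2]], "gripper": [0,0]}}

```text
clock: 1.7
eef_pos: [624.0, -56.1, 7.5]
tool_rot: [-3.14, -0.009, 0.008]
force: [-1.3, -0.9, 1.2]
width: -0.2
```

Request:
{"name": "arm_command", "arguments": {"rot": [[0,0.3,0],[0,0,0],[0,0,0],[0,0,0],[0,0,0]], "slide": [[-3,-8,0],[0,-10,0],[0,-10,0],[0,-10,0],[0,-10,0]], "gripper": [0,0,0,0,0]}}

```text
clock: 2.12
eef_pos: [620.6, -108.9, 8.0]
tool_rot: [-3.14, -0.005, 0.008]
force: [0.1, -0.2, -0.1]
width: -0.2
```

```bash
python3 snap.py 2
```

```text
(no output)
```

View pics/side2c.png

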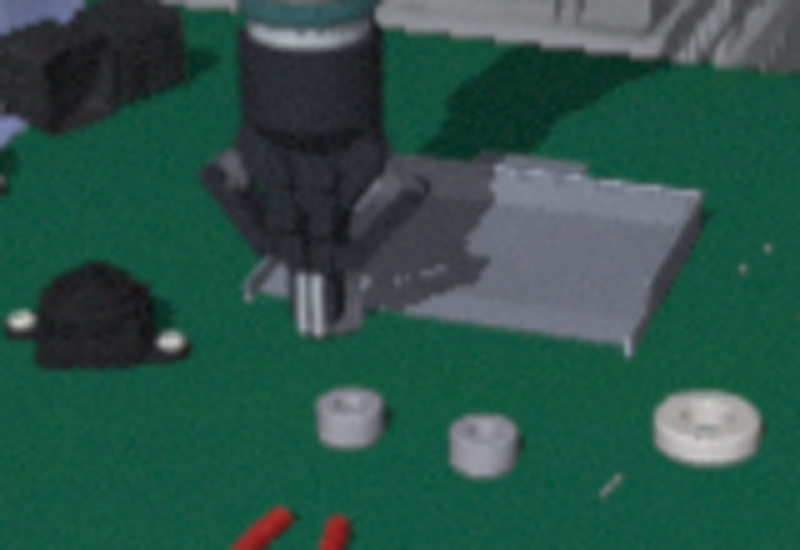

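View pics/scene2c.png

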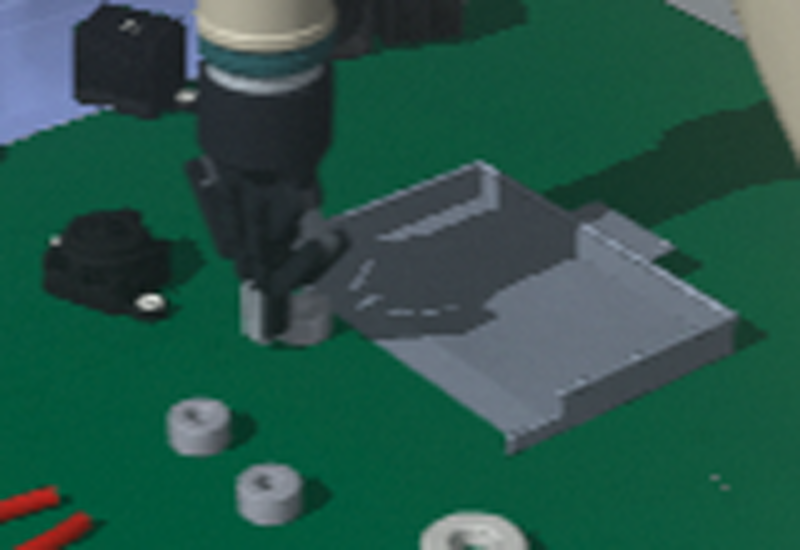

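Bush A is touching the finger's front. Its right edge is at side crop x≈362 and scene crop x≈331. I'll check the lateral offset from these.

```bash
python3 - <<'E'
from h import *
_,_,c1=load('scene2');_,_,c2=load('side2')
th=np.linspace(0,2*np.pi,200)
for x in (605,612,620,628):
  for y in (-132,-137,-142):
    C=np.vstack([np.c_[x+17*np.cos(th),y+17*np.sin(th),0*th+z] for z in (0,18)])
    p=(proj(c1,C)-[265,130])*5+2; q=(proj(c2,C)-[215,130])*5+2
    print(x,y,'scene right',p[:,0].max().round(),'bot',p[:,1].max().round(),'side right',q[:,0].max().round(),'bot',q[:,1].max().round())
E
```

```text
605 -132 scene right 345.0 bot 362.0 side right 387.0 bot 348.0
605 -137 scene right 352.0 bot 360.0 side right 391.0 bot 344.0
605 -142 scene right 359.0 bot 357.0 side right 394.0 bot 340.0
612 -132 scene right 338.0 bot 357.0 side right 376.0 bot 346.0
612 -137 scene right 345.0 bot 354.0 side right 379.0 bot 342.0
612 -142 scene right 352.0 bot 351.0 side right 382.0 bot 338.0
620 -132 scene right 330.0 bot 351.0 side right 362.0 bot 344.0
620 -137 scene right 336.0 bot 348.0 side right 365.0 bot 340.0
620 -142 scene right 343.0 bot 345.0 side right 368.0 bot 336.0
628 -132 scene right 321.0 bot 345.0 side right 349.0 bot 342.0
628 -137 scene right 328.0 bot 342.0 side right 352.0 bot 338.0
628 -142 scene right 335.0 bot 339.0 side right 355.0 bot 334.0
```

Bush A is at about (622,-134), well centred. Pushing on.

Request:
{"name": "arm_command", "arguments": {"rot": [[0,0,0],[0,0,0],[0,0,0],[0,0,0],[0,0,0]], "slide": [[0,-9,0],[0,-9,0],[0,-9,0],[0,-9,0],[0,-9,0]], "gripper": [0,0,0,0,0]}}

```text
clock: 2.63
eef_pos: [620.8, -156.8, 8.0]
tool_rot: [-3.139, -0.005, 0.008]
force: [0.5, 0.1, -0.1]
width: 0.1
```

```bash
python3 snap.py 3
```

```text
(no output)
```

View pics/side3c.png

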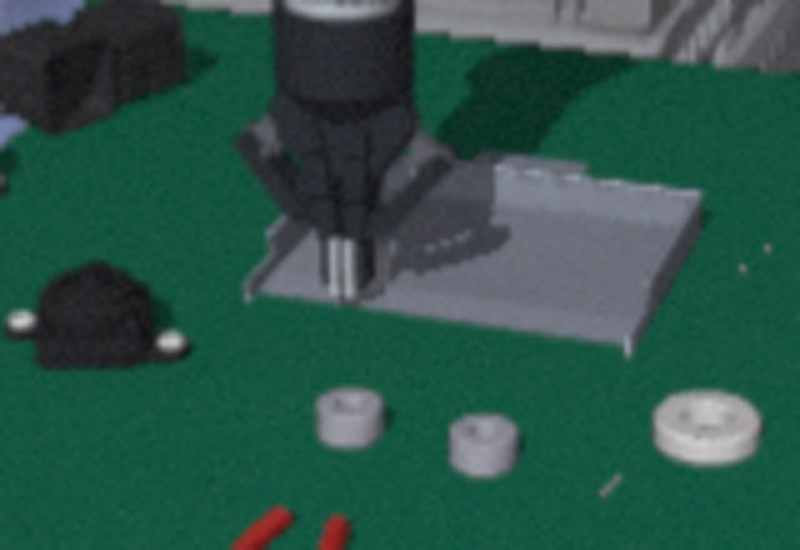

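View pics/scene3c.png

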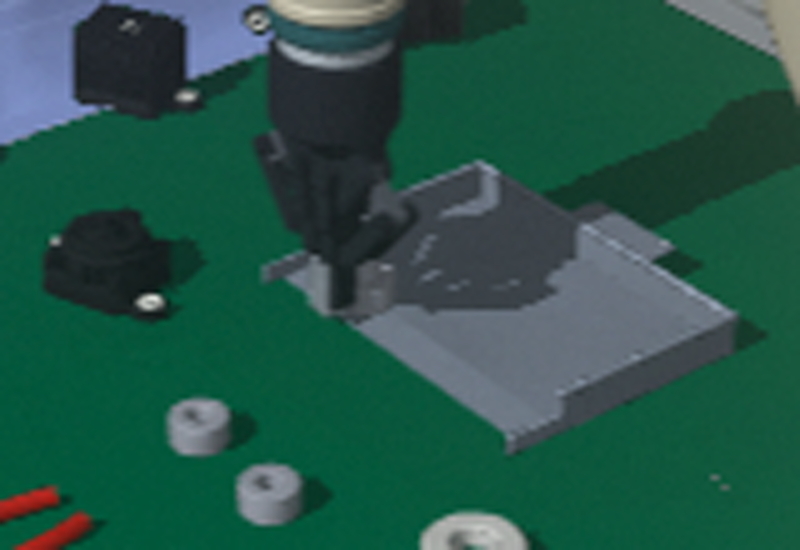

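Bush A is on the ramp, still centred on the finger (side ~(385,270), scene ~(380,290)). I'll carry on to TCP y≈-225.

Request:
{"name": "arm_command", "arguments": {"rot": [[0,0,0],[0,0,0],[0,0,0],[0,0,0],[0,0,0]], "slide": [[0,-9,1],[0,-9,0],[0,-9,0],[0,-9,0],[0,-9,0]], "gripper": [0,0,0,0,0]}}

```text
clock: 3.15
eef_pos: [620.7, -204.6, 9.0]
tool_rot: [-3.138, -0.005, 0.009]
force: [0.1, 1.0, -0.2]
width: 0.0
```

Request:
{"name": "arm_command", "arguments": {"rot": [[0,0,0],[0,0,0],[0,0,0],[0,0,0]], "slide": [[0,-8,0],[0,-7,0],[0,-5,0],[0,-3,0]], "gripper": [0,0,0,0]}}

```text
clock: 3.48
eef_pos: [620.1, -233.5, 9.0]
tool_rot: [-3.14, -0.005, 0.006]
force: [-0.2, 0.2, -0.5]
width: -0.3
```

Request:
{"name": "arm_command", "arguments": {"rot": [[0,0,0],[0,0,0],[0,0,0],[0,0,0],[0,0,0]], "slide": [[0,8,0],[0,10,8],[0,15,15],[0,20,15],[0,20,5]], "gripper": [0,0,0,0,0]}}

```text
clock: 3.9
eef_pos: [617.1, -161.6, 52.5]
tool_rot: [3.141, -0.001, -0.002]
force: [0.9, 0.7, 0.4]
width: 0.2
```

```bash
python3 snap.py 4
```

```text
(no output)
```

View pics/side4c.png

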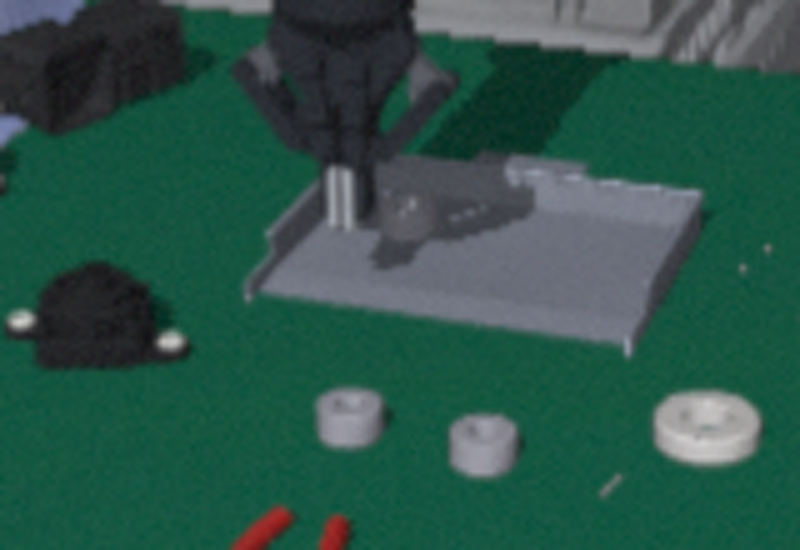

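View pics/scene4c.png

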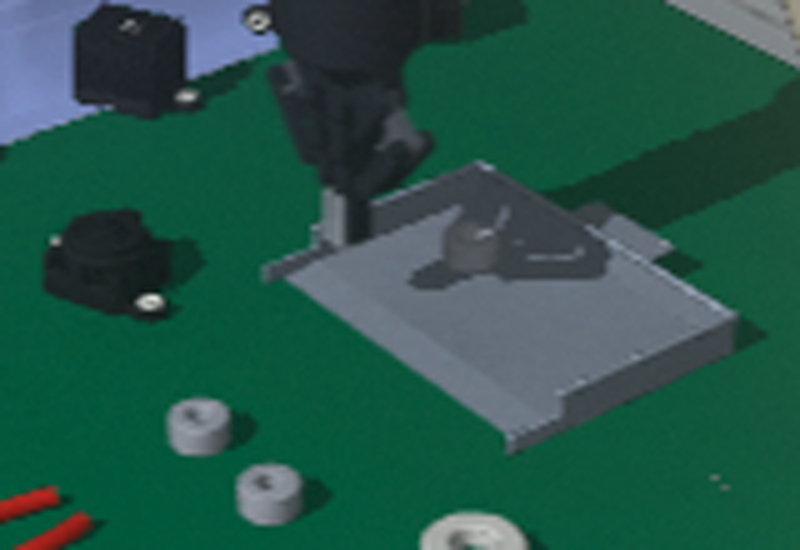

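Bush A lies flat, well onto the floor at about side (408,215) and scene (473,245). Next is bush B, with a start at about (567, 27).

Request:
{"name": "arm_command", "arguments": {"rot": [[0,0,0],[0,0,0],[0,0,0],[0,0,0],[0,0,0]], "slide": [[-10,35,8],[-12,40,0],[-12,40,0],[-12,40,0],[-4,25,0]], "gripper": [0,0,0,0,0]}}

```text
clock: 4.42
eef_pos: [566.8, 20.8, 62.1]
tool_rot: [3.139, -0.006, -0.003]
force: [-0.2, 0.3, -0.0]
width: 0.2
```

Request:
{"name": "arm_command", "arguments": {"rot": [[0,0,0]], "slide": [[0,0,0]], "gripper": [0]}}

```text
clock: 4.5
eef_pos: [565.1, 29.5, 62.3]
tool_rot: [-3.139, -0.005, 0.008]
force: [1.2, 0.6, 0.5]
width: -0.4
```

Request:
{"name": "arm_command", "arguments": {"rot": [[0,0,0],[0,0,0],[0,0,0],[0,0,0],[0,0,0]], "slide": [[0,0,-12],[0,0,-12],[0,0,-12],[0,0,-8],[0,0,-4]], "gripper": [0,0,0,0,0]}}

```text
clock: 4.92
eef_pos: [565.6, 29.9, 10.8]
tool_rot: [-3.14, -0.007, 0.011]
force: [0.2, 0.5, -0.2]
width: -0.1
```

Request:
{"name": "arm_command", "arguments": {"rot": [[0,0.4,-0.6],[0,0,0],[0,0,0],[0,0,0],[0,0,0]], "slide": [[2,-8,-3],[0,-9,0],[0,-9,0],[0,-9,0],[0,-9,0]], "gripper": [0,0,0,0,0]}}

```text
clock: 5.33
eef_pos: [567.2, -20.9, 5.0]
tool_rot: [-3.141, 0.003, -0.004]
force: [-0.1, -0.5, -0.7]
width: 0.0
```

Request:
{"name": "arm_command", "arguments": {"rot": [[0,0,0],[0,0,0],[0,0,0],[0,0,0],[0,0,0]], "slide": [[0,-9,0],[0,-9,0],[0,-9,0],[0,-9,0],[0,-9,0]], "gripper": [0,0,0,0,0]}}

```text
clock: 5.75
eef_pos: [567.7, -73.4, 6.6]
tool_rot: [3.141, 0.001, -0.007]
force: [-0.3, 0.6, 0.1]
width: -0.2
```

```bash
python3 snap.py 5
```

```text
(no output)
```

View pics/side5c.png

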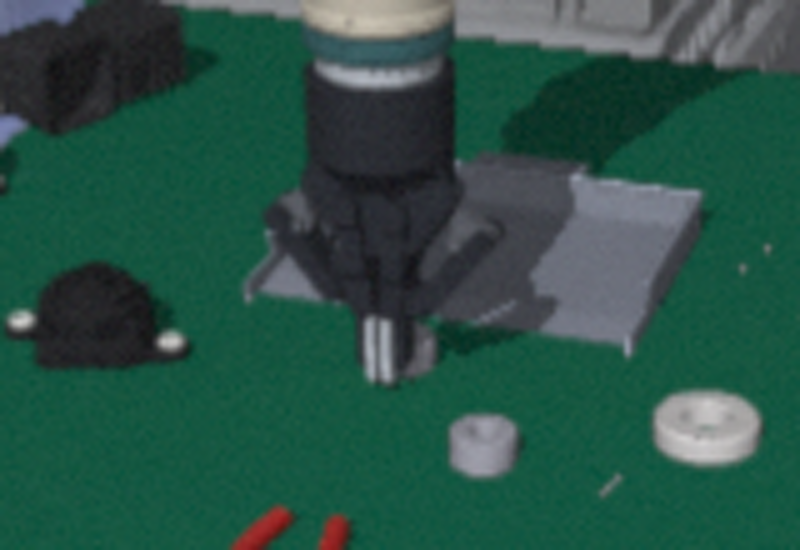

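View pics/scene5c.png

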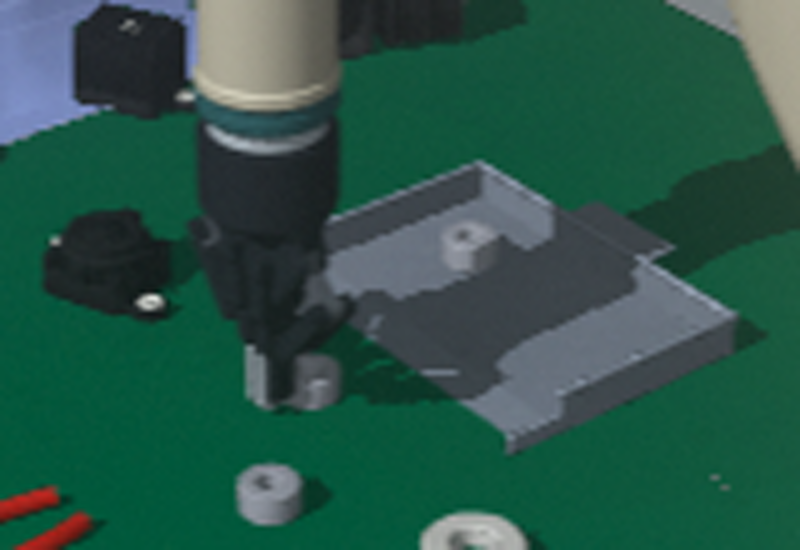

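Bush A is unchanged in the tray. Bush B is at the finger's front, with its right edge at side x≈437 and scene x≈342. I'll check its offset.

```bash
cat > edge.py <<'E'
import sys
from h import *
from scipy.optimize import least_squares
_,_,c1=load('scene0');_,_,c2=load('side0')
th=np.linspace(0,2*np.pi,200)
z0=float(sys.argv[3]); t=np.array([float(sys.argv[1]),float(sys.argv[2])])
def f(v):
    C=np.vstack([np.c_[v[0]+17*np.cos(th),v[1]+17*np.sin(th),0*th+z] for z in (z0,z0+18)])
    return np.array([((proj(c1,C)-[265,130])*5+2)[:,0].max(),((proj(c2,C)-[215,130])*5+2)[:,0].max()])-t
print(least_squares(f,[560,-150],diff_step=1e-3).x.round(1))
E
python3 edge.py 342 437 0
```

```text
[564.5 -98.3]
```

Request:
{"name": "arm_command", "arguments": {"rot": [[0,0,0],[0,0,0],[0,0,0],[0,0,0],[0,0,0]], "slide": [[-1,-9,0],[-1,-9,0],[0,-9,0],[0,-9,0],[0,-9,0]], "gripper": [0,0,0,0,0]}}

```text
clock: 6.27
eef_pos: [565.6, -119.6, 6.6]
tool_rot: [-3.141, 0.001, -0.005]
force: [0.1, 0.2, 0.0]
width: -0.0
```

Request:
{"name": "arm_command", "arguments": {"rot": [[0,0,0],[0,0,0],[0,0,0]], "slide": [[0,-9,0],[0,-9,0],[0,-9,0]], "gripper": [0,0,0]}}

```text
clock: 6.52
eef_pos: [565.4, -149.9, 6.5]
tool_rot: [-3.141, 0.001, -0.005]
force: [0.1, 0.2, 0.5]
width: -0.1
```

```bash
python3 snap.py 6
```

```text
(no output)
```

View pics/side6c.png

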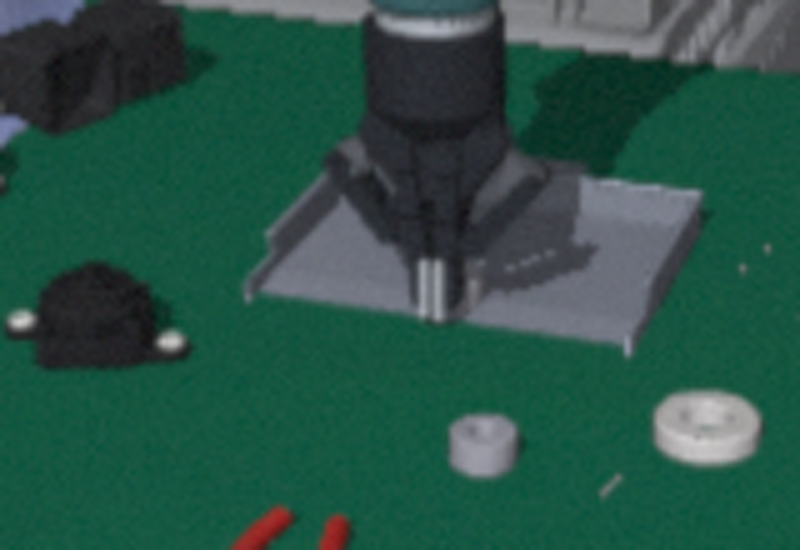

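View pics/scene6c.png

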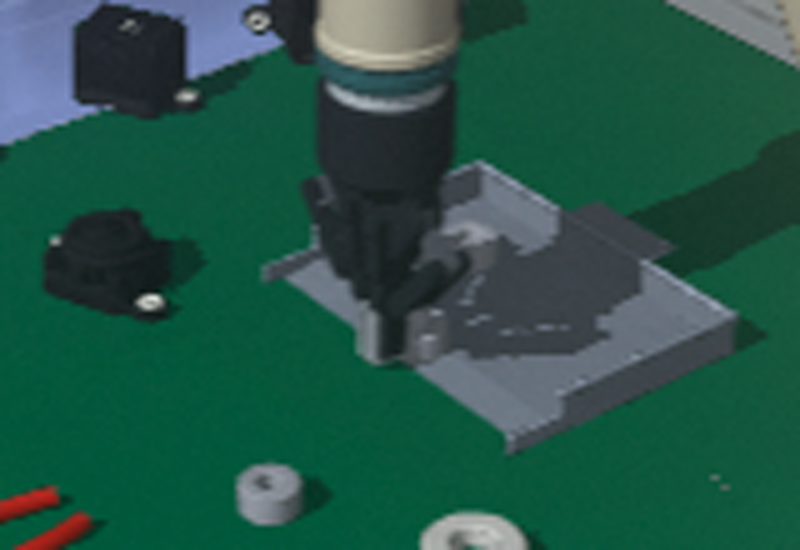

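Bush B is on the ramp, still centred (scene right edge ~445, side ~482). I'll push to TCP y≈-230 and then back out.

Request:
{"name": "arm_command", "arguments": {"rot": [[0,0,0],[0,0,0],[0,0,0],[0,0,0],[0,0,0]], "slide": [[0,-9,2],[0,-9,0],[0,-9,0],[0,-9,0],[0,-9,0]], "gripper": [0,0,0,0,0]}}

```text
clock: 7.03
eef_pos: [565.5, -197.4, 8.7]
tool_rot: [-3.14, 0.001, -0.004]
force: [0.7, -0.1, -0.4]
width: 0.1
```

Request:
{"name": "arm_command", "arguments": {"rot": [[0,0,0],[0,0,0],[0,0,0],[0,0,0],[0,0,0]], "slide": [[0,-8,0],[0,-8,0],[0,-7,0],[0,-5,0],[0,-3,0]], "gripper": [0,0,0,0,0]}}

```text
clock: 7.45
eef_pos: [565.0, -234.9, 8.7]
tool_rot: [3.141, 0.001, -0.007]
force: [0.0, 0.2, 0.8]
width: 0.0
```

Request:
{"name": "arm_command", "arguments": {"rot": [[0,0,0],[0,0,0],[0,0,0],[0,0,0],[0,0,0]], "slide": [[0,8,0],[0,10,8],[0,15,15],[0,20,15],[-5,30,5]], "gripper": [0,0,0,0,0]}}

```text
clock: 7.87
eef_pos: [558.2, -154.7, 52.5]
tool_rot: [3.138, 0.003, -0.017]
force: [0.7, 0.4, -0.4]
width: -0.1
```

Request:
{"name": "arm_command", "arguments": {"rot": [[0,0,0],[0,0,0],[0,0,0],[0,0,0],[0,0,0]], "slide": [[-14,38,5],[-16,38,0],[-16,38,0],[-14,38,0],[-5,15,0]], "gripper": [0,0,0,0,0]}}

```text
clock: 8.28
eef_pos: [492.1, 26.2, 63.1]
tool_rot: [-3.14, -0.006, -0.008]
force: [-0.4, 0.2, -0.2]
width: -0.0
```

Request:
{"name": "arm_command", "arguments": {"rot": [[0,0,0]], "slide": [[0,0,0]], "gripper": [0]}}

```text
clock: 8.37
eef_pos: [489.9, 32.6, 63.8]
tool_rot: [-3.137, -0.004, 0.001]
force: [-0.2, 0.6, 1.2]
width: 0.0
```

```bash
python3 snap.py 7
```

```text
(no output)
```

View pics/side7c.png

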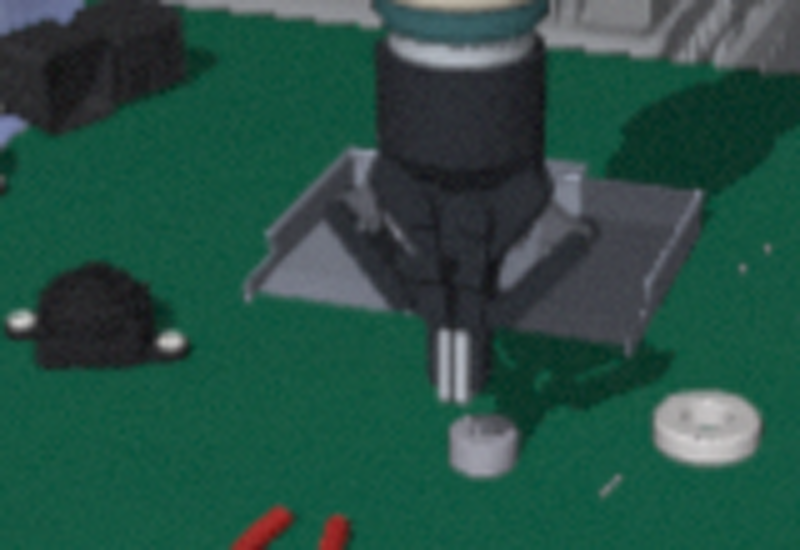

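View pics/scene7c.png

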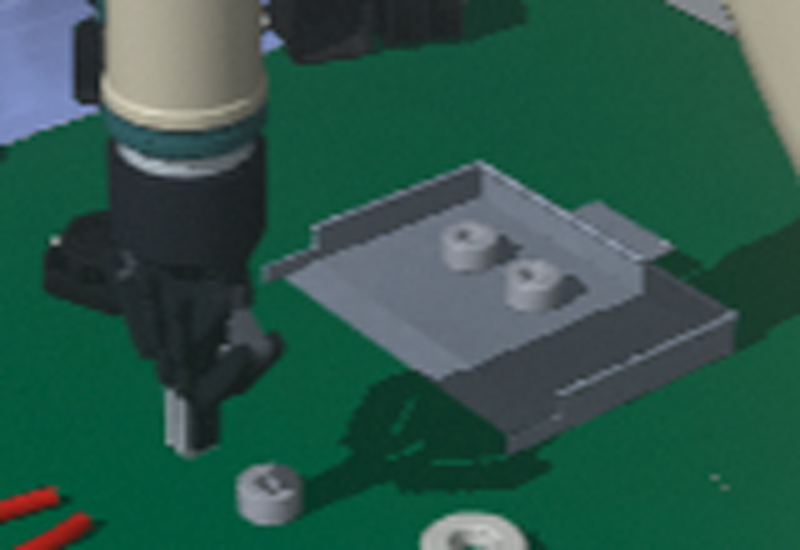

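Bushes A (470,245) and B (535,283) both lie flat in the tray in the scene view, and bush C is untouched at (268,492). Going down behind C and correcting x to about 495.

Request:
{"name": "arm_command", "arguments": {"rot": [[0,0,0],[0,0,0],[0,0,0],[0,0,0],[0,0,0]], "slide": [[4,0,-12],[1,0,-12],[0,0,-12],[0,0,-9],[0,0,-4]], "gripper": [0,0,0,0,0]}}

```text
clock: 8.88
eef_pos: [502.9, 21.1, 12.2]
tool_rot: [3.141, -0.015, -0.014]
force: [-0.8, -0.3, -0.0]
width: 0.1
```

Request:
{"name": "arm_command", "arguments": {"rot": [[0,0.8,0.8],[0,0,0],[0,0,0]], "slide": [[-8,2,-4],[0,0,-1],[0,0,0]], "gripper": [0,0,0]}}

```text
clock: 9.13
eef_pos: [493.9, 20.0, 4.7]
tool_rot: [3.139, 0.003, -0.004]
force: [0.5, 0.4, 0.1]
width: -0.0
```

Request:
{"name": "arm_command", "arguments": {"rot": [[0,0,0],[0,0,0],[0,0,0],[0,0,0],[0,0,0]], "slide": [[1,-8,2],[0,-9,0],[0,-9,0],[0,-9,0],[0,-9,0]], "gripper": [0,0,0,0,0]}}

```text
clock: 9.55
eef_pos: [495.9, -26.3, 8.3]
tool_rot: [3.14, 0.0, -0.001]
force: [0.3, 0.2, -0.6]
width: -0.1
```

Request:
{"name": "arm_command", "arguments": {"rot": [[0,0,0],[0,0,0],[0,0,0],[0,0,0],[0,0,0]], "slide": [[0,-9,0],[0,-9,0],[0,-9,0],[0,-9,0],[0,-9,0]], "gripper": [0,0,0,0,0]}}

```text
clock: 9.97
eef_pos: [495.9, -78.2, 8.9]
tool_rot: [3.139, -0.001, -0.003]
force: [0.1, -0.0, 0.4]
width: 0.2
```

```bash
python3 snap.py 8
```

```text
(no output)
```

View pics/side8c.png

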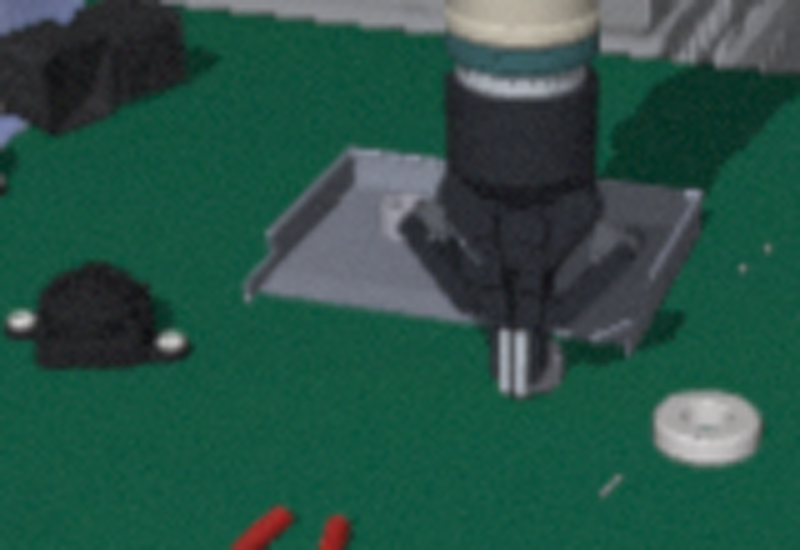

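View pics/scene8c.png

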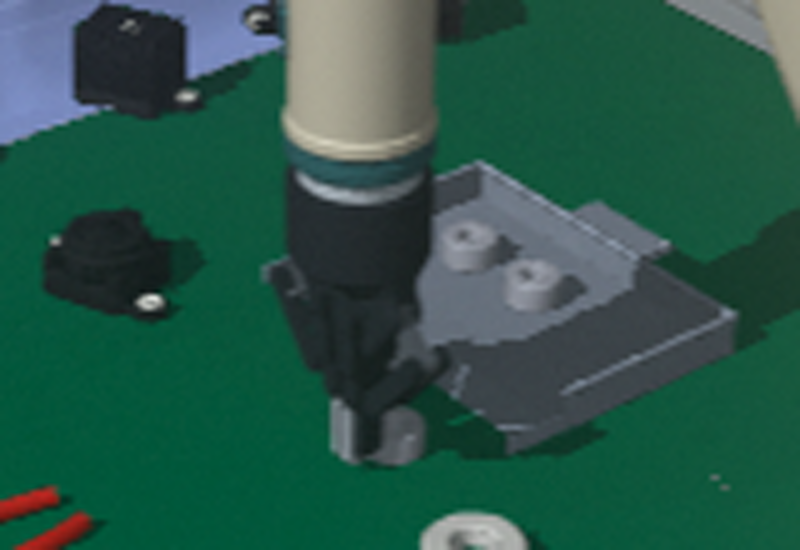

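Bush C is ahead of the finger, with its right edge at scene 425 and side 564.

```bash
python3 edge.py 425 564 0
```

```text
[ 494.9 -101.4]
```

Request:
{"name": "arm_command", "arguments": {"rot": [[0,0,0],[0,0,0],[0,0,0],[0,0,0],[0,0,0]], "slide": [[0,-9,-1],[0,-9,0],[0,-9,0],[0,-9,0],[0,-9,0]], "gripper": [0,0,0,0,0]}}

```text
clock: 10.48
eef_pos: [496.0, -124.8, 7.7]
tool_rot: [3.14, -0.0, -0.001]
force: [1.2, 0.5, 0.3]
width: 0.1
```

Request:
{"name": "arm_command", "arguments": {"rot": [[0,0,0],[0,0,0],[0,0,0]], "slide": [[0,-9,0],[0,-9,0],[0,-9,0]], "gripper": [0,0,0]}}

```text
clock: 10.73
eef_pos: [495.8, -155.0, 7.6]
tool_rot: [3.14, -0.0, -0.001]
force: [0.3, 1.0, 0.1]
width: -0.3
```

```bash
python3 snap.py 9
```

```text
(no output)
```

View pics/side9c.png

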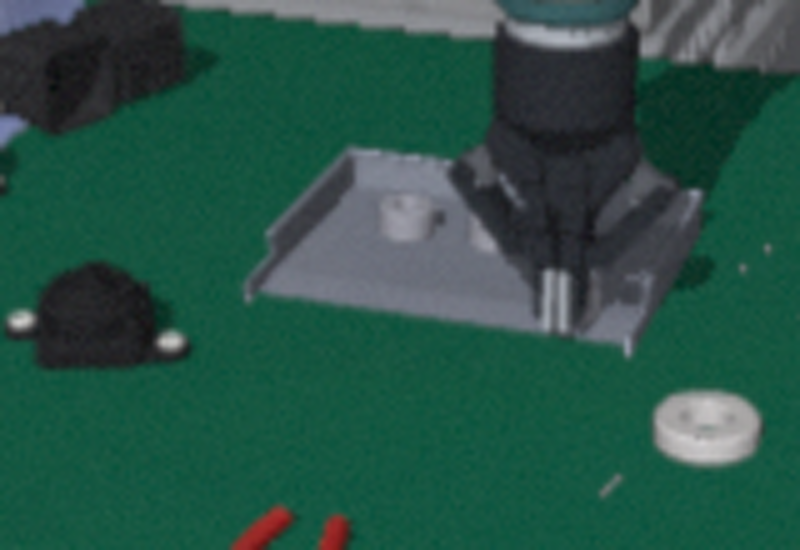

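View pics/scene9c.png

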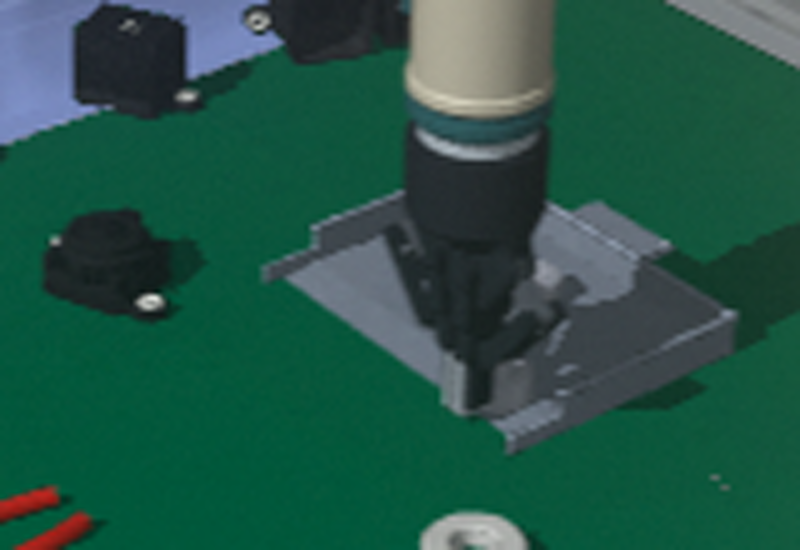

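Bush C is on the ramp in front of the finger (scene right edge ~535, side ~603) and clear of the near wall. Final push to TCP y≈-233, then back out and clear.

Request:
{"name": "arm_command", "arguments": {"rot": [[0,0,0],[0,0,0],[0,0,0],[0,0,0],[0,0,0]], "slide": [[0,-9,1],[0,-9,0],[0,-9,0],[0,-9,0],[0,-9,0]], "gripper": [0,0,0,0,0]}}

```text
clock: 11.25
eef_pos: [495.7, -202.7, 8.7]
tool_rot: [3.141, 0.0, 0.0]
force: [-0.6, 0.2, 1.0]
width: 0.1
```

Request:
{"name": "arm_command", "arguments": {"rot": [[0,0,0],[0,0,0],[0,0,0],[0,0,0]], "slide": [[0,-8,0],[0,-7,0],[0,-5,0],[0,-3,0]], "gripper": [0,0,0,0]}}

```text
clock: 11.58
eef_pos: [495.3, -231.0, 8.7]
tool_rot: [3.14, -0.0, -0.003]
force: [-0.5, -0.4, -0.3]
width: -0.0
```

Request:
{"name": "arm_command", "arguments": {"rot": [[0,0,0],[0,0,0],[0,0,0],[0,0,0],[0,0,0]], "slide": [[0,8,0],[0,10,8],[0,15,15],[10,20,20],[15,30,30]], "gripper": [0,0,0,0,0]}}

```text
clock: 12.0
eef_pos: [511.1, -150.9, 77.9]
tool_rot: [3.139, 0.015, -0.015]
force: [1.3, 0.2, 0.1]
width: 0.0
```

Request:
{"name": "arm_command", "arguments": {"rot": [[0,0,0],[0,0,0],[0,0,0],[0,0,0],[0,0,0]], "slide": [[15,20,30],[20,20,30],[20,20,30],[0,0,10],[0,0,0]], "gripper": [0,0,0,0,0]}}

```text
clock: 12.42
eef_pos: [568.8, -70.4, 187.9]
tool_rot: [-3.135, 0.006, 0.006]
force: [0.1, -0.1, -0.9]
width: 0.3
```

```bash
python3 snap.py 10
```

```text
(no output)
```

View pics/side10c.png

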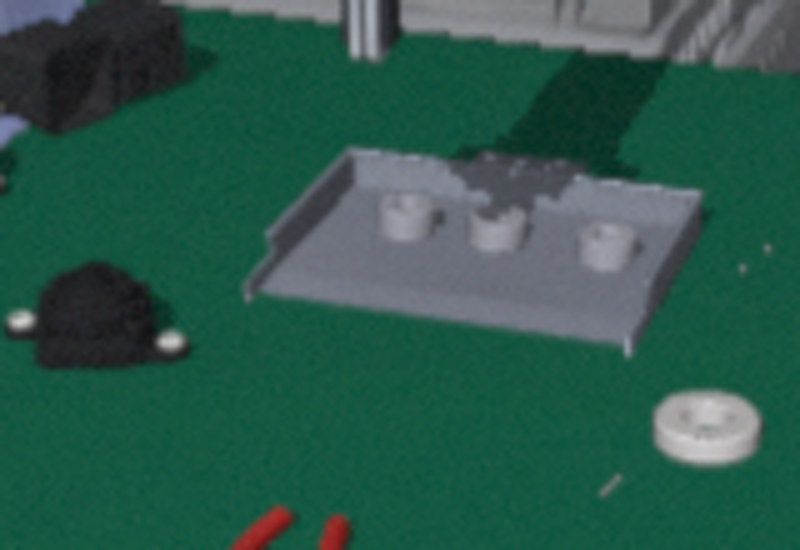

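View pics/scene10c.png

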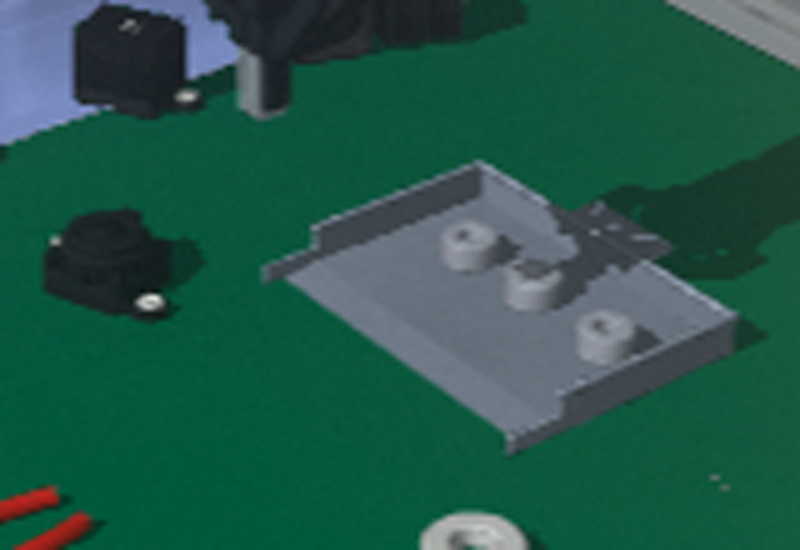

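All three bushes lie flat in the tray. Their tops are at scene (470,235), (535,273), (606,325) and side (408,203), (498,213), (608,234). I'll triangulate as a last check and hand in.

```bash
python3 - <<'E'
from h import *
_,_,c1=load('scene10');_,_,c2=load('side10')
a=np.array([(470,235),(535,273),(606,325)])/5-.4+[265,130]
b=np.array([(408,203),(498,213),(608,234)])/5-.4+[215,130]
tri(c1,a,c2,b)
i0,_,_=load('side0');i1,_,_=load('side10')
for n,(x,y,w,h) in dict(ring=(340,200,36,28),housing=(212,178,45,30),cutters=(250,226,45,45),deep=(385,150,40,40)).items():
    print(n,np.abs(i0[y:y+h,x:x+w].astype(int)-i1[y:y+h,x:x+w]).mean().round(2))
from cell import telemetry,ctrl
s=telemetry.read_state();print(s['force'],s['clock'])
ctrl.finish_job()
E
```

```text
[ 619.8 -259.7   22.9] gap 1.4
[ 564.5 -263.3   22.3] gap 2.0
[ 495.9 -257.    22.2] gap 0.2
ring 2.2
housing 2.59
cutters 2.37
deep 2.61
[-1.16663007 -0.6249321  -0.4386005 ] 12.5167
the job is handed in; nothing more can be done
```

All three bushes are on the tray floor and the job is handed in, at about 12.5 s. I pushed them one at a time with closed fingers, straight up the ramp, and never gripped or lifted one.

**Final positions:** Two views put the bush centres at about (620,-260), (565,-263) and (496,-257) mm. That is about 70 mm inside the top of the ramp and clear of the side walls. All three look flat in both pictures.

**Height check:** The bush tops measured 22–23 mm, against an expected 21 mm. The same readings were about 2 mm high on the bench at the start, so I put this down to calibration bias.

**Bystanders:** The ring gauge, housing, side cutters and deep housing show only image noise between the first and last side views. I did not measure their positions beyond that.

**Robot at hand-in:** The gripper was about 188 mm above the bench, touching nothing. The largest single force reading was about 1.4 N.

**Fault along the way:** The tool drifted about 10 mm in x on the first and third descents. I corrected it each time before touching a bush.

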